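# Press the label holder home behind the jar riser's lip and hold it there

## Robot

A 6-joint arm with a two-finger parallel gripper is mounted at the origin on a cart in front of the work surface, level with it; the furniture and walls round the work are solid. World frame = base frame: x ahead of the robot, y to its left, z up, the work surface at z = 0. Lengths are in m, angles in rad, forces in N, time in s.
With the tool pointing down it reaches from about 0.375 to 0.975 m from the base axis. Payload 3.8 kg.
Tool frame: the origin (TCP) lies on the centre line of the jaws, within the pads' length; the fingertips stand env.tip_extent ahead of it and the grasp point (between the pads) lies 8 mm behind it (env.tip_extent is the distance from the TCP to the fingertips, in m); z points along the fingers, y is the line along which they close (so a half turn about z gives the same grasp; the last joint's range is limited). The gripper opens to 88 mm and grips with 3 to 60 N. Pads are 18 mm wide; open, the fingers measure 123 mm over their backs; the gripper's body (75 mm by 187 mm) begins 45 mm behind the grasp point.
Start: joints at [1.152, 0.264, 1.604, -0, 1.274, -0.037], TCP at [0.251, 0.626, 0.25] pointing down, gripper open.
Joint ranges: [-2.63, 2.63], [-0.94, 2.18], [0.31, 2.57], [-1.31, 4.45], [0, 2.66], [-2.55, 2.55]. Speed limits (rad/s): [2.57, 2.57, 3.14, 3.14, 3.14, 3.14].

## Interface

Orientations are given as a rotation vector (axis times angle).
In Python, from rig import env gives the robot as it stands.
- The arm moves only by the tool jog_arm, never from a script. Its argument "plan" is a list of rows, each an object with "travel": the shift along the tool's x, y, z scaled (see below), a list of three; "twist": the turn, a rotation vector about the tool's x, y, z scaled (see below), a list of three; "jaw": the closure, from 0 (fully open) to 1 (shut). A call has 1 to 5 rows; each row shifts and turns the commanded pose from where the row before left it, along the tool's axes as they then stand; what a row does not reach is not made up. The controller multiplies each number of a shift by 0.04 m and each number of a turn by 0.15 rad. A row lasts 1/10 s, in which the tool goes at most 50 mm and 8.59 degrees, less where a joint would pass 70% of its speed; a pose out of reach is approached as far as the arm can. A call with a number of a shift or a turn outside -1 to 1 is refused whole. A call with a gripper value outside its range is refused whole. The fingers move at their own pace and stop on an object; "grip_force" is the grip in N (left out, the last holds). Time passes only in rows, so rows that do not move let the fingers close. It gives the time, the measured TCP pose, the force, the opening and the grip force at its end, in the units of the state.
- env.get_state(): the state, without advancing time (a new reading comes with each control period).
- env.camera(name): name is "scene" or "top" or "wrist"; returns (picture, depth): 420x560x3 uint8, red, green, blue; 420x560 float32, m along the optical axis (not along the pixel's ray), 0 where there is no reading.
- env.calibration(name): a dict with "fx", "fy", "cx", "cy" (pixels), "rvec" (rotation vector, rad) and "tvec" (3), from world to camera coordinates, as OpenCV has them. Camera axes: x right, y down, z forward; pixel columns grow to the right and rows downward; lengths in m; the calibration is good to about 2 mm. A picture is of the moment at which its call begins: read the wrist's pose just before it. calibration takes no time and is no camera call; for the wrist camera it gives the pose at the moment of the call.
- env.sign_off(): hands the job in; it is judged then, once.
Trained networks look in the newest picture that a camera, given by its name, has taken for a name from the list of things; names that differ only in an ending like _2 or _b are one class to them, and where a whole thing is asked for, a point or a joint stands for the part that bears it (a point fixed in the world has none). Each returns a list of dicts, best first, with "p" (0 to 1); they miss things now and then, are a little off and sometimes report something else, mostly with a low value. They report only what shows in the picture. A call takes as long as a camera call.
- env.boxes_of(thing, camera): "bbox" ([centre column, centre row, width, height] in pixels, round what is visible of it).
- env.outline_of(thing, camera): "region" (420x560 bool, what is visible of it) and "bbox" ([centre column, centre row, width, height] in pixels, round what is visible of it).
The state is a dict: "clock": time; "qpos": joint angles; "qd": joint speeds; "joint_torque": joint torques, N m; "position": TCP position; "ee_rot": TCP orientation; "wrist_force": force on the tool from outside, world axes, zero at the start; "moment": the same for the moment, N m; "opening": finger opening in m; "finger_force": force on a finger pad.
Only numpy, scipy, OpenCV 4.12 (cv2) and the standard library are available. Lean on these libraries where they do the work, as an engineer would, in place of code of your own. Each camera call takes 0.05 s, during which the arm holds its last target. There are 200 camera calls.

## Task

Take the narrow label holder out of its wooden stand, push its lower edge down behind the metal lip on the front of the low wooden jar riser, and press it fully home against the sprung strip hidden in there. The spring lifts it again if let go, so keep pressing: the program finishes while the robot is still holding the label holder pressed home. Leave the wide label holder, the small bowl, the wound ball and the bamboo tongs where they are.

Things in the scene. Friction and masses are not known exactly. Their poses are not given: they have to be found in the camera images.
- narrow_holder: the label holder to fit, loose, 40 to 70 g: upright white plastic card frame 6 mm thick (its x), 64 mm wide (y), 60 mm tall, with a ribbed grip tab on top 14 mm thick (x), 44 mm wide (y), 24 mm tall; 84 mm in all. Origin: centre of its lower edge; z up. Both faces alike, either way round will do. It starts upright, its lower 22 mm in the slot of one of the two stands; which one varies
- stand_a: wooden stand in which the narrow holder stands, fixed, 50 mm (x) x 112 mm (y) x 32 mm tall; slot along y 8 mm wide, its floor 10 mm above the worktop, open upwards and at both ends: lift straight up. Origin: centre of its underside
- stand_b: the like stand in which the wide holder stands, fixed
- narrow_holder_tab (a point): centre of the narrow holder's grip tab, 72 mm above its lower edge (12 mm below the top); axes as the holder's
- wide_holder: the other label holder, the same but 98 mm wide (too wide for the pocket), loose, in the other stand; leave it there. Origin: centre of its lower edge
- riser: low wooden jar riser, fixed, 50 mm tall, 200 mm wide (y), from 9 mm before its origin to 121 mm behind it (+x, away from the robot); a tin and a small jar stand on its rear half (to 140 mm above the worktop, 40 mm or more behind the pocket). Its front edge carries the metal lip of the pocket. Origin: on the worktop below the pocket's middle; x to the back, y along the lip, z up
- pocket (a point): middle of the pocket's mouth, 46 mm above the worktop, axes as the riser's. The pocket is 9.5 mm from front to back (x) and 72 mm long (y, closed at both ends), with walls flared outward in the last 6 mm at the front and back of the mouth (up to 53 mm above the worktop)
- seat_strip (a joint): sprung strip that fills the pocket's bottom and on which the holder's lower edge stands: travel straight down in m, 0 = up, 0.008 = fully pressed against its stop. It pushes up with 3 N at 0 and 6.2 N at 0.008
- seat (a point): middle of the sprung strip's upper face, which moves with it: 26 mm above the worktop when up, 18 mm when fully pressed (the holder's lower edge then is 28 mm below the mouth)
- small_bowl: small pale bowl, 72 x 77 x 28 mm, loose, standing between the two stands; a bystander. Origin: centre of its underside
- wound_ball: ball of wound cord, 69 x 70 x 57 mm, flat underneath, loose, at the left; a bystander. Origin: centre of its underside
- bamboo_tongs: bamboo tongs lying flat, 157 x 26 x 13 mm, loose, at the right end of the worktop; a bystander. Origin: centre of the underside, x along them

How it is judged:
By the outcome, as a careful person would: the job done as asked, in the order asked, and still so for the second after the job is handed in, while the arm keeps its last pose, push and grip.
It also fails if it takes over 35 s, if anything falls off the work surface, if the arm or the gripper's body presses on something with over 40 N, if the wrist force passes 120 N, or if a joint passes its speed limit or range.

## Working session

There is one attempt and no reset: what is moved stays moved. The work goes in short steps, Python scripts to look and compute and a tool call to move; the robot and the scene stay as the last step left them, time stands still between calls to the robot, and variables do not carry over. Pictures are saved under pics/ and viewed, at most 10 in all, crops included, and the job is handed in when it is done.

Besides the shell and the picture viewer there is one more tool, called after "Call:" in YAML: its name, and indented under it one key for each argument. jog_arm: Moves the arm, as the interface text tells. Shifts and turns lie within -1 to 1; 1 stands for 0.04 m of shift or 0.15 rad of turn. Its arguments: {"type":"object","properties":{"plan":{"type":"array","items":{"type":"object","properties":{"travel":{"type":"array","items":{"type":"number"}},"twist":{"type":"array","items":{"type":"number"}},"jaw":{"type":"number"}}}},"grip_force":{"type":"number"}},"required":["plan"]}

```bash
mkdir -p pics
cat > h.py <<'E'
import numpy as np, cv2
from rig import env
from scipy.spatial.transform import Rotation as R
def pts(cam,depth,mask):
    c=env.calibration(cam); v,u=np.nonzero(mask&(depth>0)); z=depth[v,u]
    P=np.c_[(u-c['cx'])/c['fx']*z,(v-c['cy'])/c['fy']*z,z]
    return (P-np.array(c['tvec']).ravel())@R.from_rotvec(np.array(c['rvec']).ravel()).as_matrix()
def grab(cam,fn=None):
    im,d=env.camera(cam)
    if fn: cv2.imwrite('pics/'+fn,im[:,:,::-1])
    return im,d
E
python3 - <<'E'
from h import *
np.set_printoptions(precision=4,suppress=True)
s=env.get_state(); print(s, env.tip_extent)
ims=[]
for cam in ['top','scene']:
    im,d=grab(cam,cam+'0.png')
    for n in ['narrow_holder','wide_holder','stand_a','riser','small_bowl']:
        for o in env.outline_of(n,cam)[:2]:
            P=pts(cam,d,o['region'])
            if len(P)>5: print(cam,n,round(o['p'],2),np.round(o['bbox']),np.percentile(P,[2,50,98],axis=0).round(3).tolist())
E
```

```text
{'clock': 0.0, 'qpos': array([ 1.1521,  0.2647,  1.6053, -0.    ,  1.2737, -0.0369]), 'qd': array([-0.0004, -0.001 , -0.0001,  0.0003,  0.0006,  0.0003]), 'joint_torque': array([ -0.0008, -50.2118, -35.6875,   0.0725,   0.0295,  -0.0002]), 'position': array([0.2512, 0.6258, 0.2484]), 'ee_rot': array([-0.596 , -3.0841,  0.0033]), 'wrist_force': array([ 0.6731, -0.3471, -1.1089]), 'moment': array([ 0.0013, -0.0302,  0.0347]), 'finger_force': 0.0, 'opening': 0.08850554251615934} 0.011
top narrow_holder 0.8 [243. 262.  28.  23.] [[0.339, 0.262, 0.037], [0.361, 0.284, 0.092], [0.382, 0.305, 0.096]]
top wide_holder 0.75 [377. 213.  38.  25.] [[0.444, -0.04, 0.048], [0.467, 0.002, 0.091], [0.495, 0.036, 0.096]]
top stand_a 0.74 [240. 267.  50.  49.] [[0.307, 0.243, 0.008], [0.346, 0.29, 0.03], [0.401, 0.336, 0.033]]
top stand_a 0.67 [369. 218.  56.  44.] [[0.425, -0.053, 0.009], [0.464, 0.007, 0.03], [0.51, 0.052, 0.034]]
top riser 0.95 [283. 153.  99.  93.] [[0.526, 0.106, 0.011], [0.6, 0.197, 0.051], [0.672, 0.298, 0.131]]
top riser 0.15 [309. 252.  37.  31.] [[0.346, 0.103, -0.001], [0.3
[... 353 characters left out ...]
4], [0.38, 0.304, 0.095]]
scene wide_holder 0.63 [355. 294.  60.  34.] [[0.442, -0.046, 0.027], [0.467, -0.008, 0.061], [0.495, 0.032, 0.095]]
scene wide_holder 0.42 [349. 306.  64.  47.] [[0.421, -0.059, 0.002], [0.452, -0.011, 0.029], [0.485, 0.047, 0.033]]
scene stand_a 0.85 [200. 242.  58.  32.] [[0.3, 0.236, 0.001], [0.34, 0.276, 0.028], [0.401, 0.334, 0.033]]
scene stand_a 0.73 [350. 307.  66.  46.] [[0.42, -0.06, -0.001], [0.452, -0.012, 0.029], [0.488, 0.048, 0.033]]
scene riser 0.95 [325. 193. 116.  95.] [[0.521, 0.098, 0.006], [0.594, 0.18, 0.05], [0.675, 0.283, 0.131]]
scene small_bowl 0.84 [260. 281.  40.  38.] [[0.346, 0.104, 0.002], [0.383, 0.144, 0.012], [0.413, 0.173, 0.028]]
```

Run:
```python
import cv2,numpy as np
a=cv2.imread('pics/top0.png')[90:310,190:430]; b=cv2.imread('pics/scene0.png')[130:350,160:400]
cv2.imwrite('pics/c0.png',cv2.resize(np.vstack([a,b]) if 0 else np.hstack([a,b]),(800,366),interpolation=cv2.INTER_CUBIC))
```

```text
(no output)
```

View pics/c0.png

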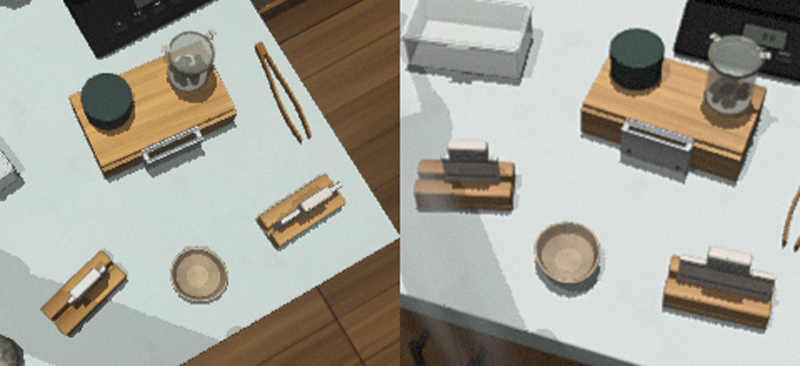

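The narrow holder is in the left stand (crop ~85,285), the wide one in the right stand (~310,205). The pocket lip is on the riser's front (~172,148).

```bash
cat >> h.py <<'E'
def rect(P,zlo,zhi):
    Q=P[(P[:,2]>zlo)&(P[:,2]<zhi)][:,:2]
    (c,s,a)=cv2.minAreaRect((Q*1000).astype(np.float32))
    ev=np.linalg.eigh(np.cov(Q.T))[1][:,1]
    return np.round(c,1),np.round(s,1),round(a,1),'pca',round(np.degrees(np.arctan2(ev[1],ev[0])),1),len(Q)
E
python3 - <<'E'
from h import *
for cam in ['top','scene']:
    im,d=grab(cam)
    o=env.outline_of('narrow_holder',cam)[0]; P=pts(cam,d,o['region']); print(cam,'tab',rect(P,.078,.11), 'frame',rect(P,.04,.07),np.percentile(P[:,2],98))
    for q in env.outline_of('stand_a',cam)[:2]: P=pts(cam,d,q['region']); print('stand',rect(P,.026,.04))
    o=env.outline_of('riser',cam)[0]; P=pts(cam,d,o['region']); print('riser',rect(P,.045,.056),rect(P,.0,.056))
print(env.calibration('wrist'))
s=env.get_state(); print(s['position'],R.from_rotvec(s['ee_rot']).as_matrix())
E
```

```text
top tab (array([0., 0.]), array([0., 0.]), 0.0, 'pca', np.float64(nan), 0) frame (array([0., 0.]), array([0., 0.]), 0.0, 'pca', np.float64(nan), 0) 0.014767638285591453
stand (array([469.1,  -0.5]), array([ 49.5, 111.6]), 33.9, 'pca', np.float64(122.8), 782)
stand (array([354.2, 291.5]), array([ 50.1, 110.7]), 45.8, 'pca', np.float64(134.2), 856)
riser (array([601.1, 199.6]), array([132.6, 199.7]), 25.4, 'pca', np.float64(112.9), 2884) (array([622.4, 192.7]), array([165.1, 230.6]), 25.3, 'pca', np.float64(112.7), 3493)
scene tab (array([359.3, 282.6]), array([18.3, 44.4]), 44.9, 'pca', np.float64(136.1), 256) frame (array([359.1, 281.9]), array([ 9.5, 63.8]), 44.7, 'pca', np.float64(135.6), 312) 0.09501296630755754
stand (array([466.8,  -3.6]), array([ 50.3, 112. ]), 32.3, 'pca', np.float64(118.1), 782)
stand (array([352. , 288.5]), array([ 51.5, 111.7]), 44.1, 'pca', np.float64(132.2), 770)
riser (array([599.5, 198.1]), array([135.2, 199.9]), 25.5, 'pca', np.float64(118.7), 3154) (array([636.2, 224.3]), array([224.6, 217.9]), 26.4, 'pca', np.float64(120.0), 4810)
{'fx': 301.67357159657956, 'fy': 301.67357159657956, 'cx': 280.4335833473457, 'cy': 206.9331990777883, 'rvec': array([-2.3807123 , -1.60820055, -0.25358414]), 'tvec': array([-0.67483039, -0.0406565 ,  0.38987743])}
[0.2514737  0.62640964 0.24971427] [[-9.27996959e-01  3.72587766e-01 -1.64193577e-05]
 [ 3.72587765e-01  9.27996958e-01  4.86025648e-05]
 [ 3.33458350e-05  3.89853806e-05 -9.99999999e-01]]
  avg = a.mean(axis, **keepdims_kw)
  ret = um.true_divide(
h.py:15: RuntimeWarning: Degrees of freedom <= 0 for slice
  ev=np.linalg.eigh(np.cov(Q.T))[1][:,1]
  c *= np.true_divide(1, fact)
  c *= np.true_divide(1, fact)
```

Call:
jog_arm:
  plan:
    - {"travel": [-0.4,-0.2,0],"twist": [0,0,0.9],"jaw": 0}
    - {"travel": [-0.4,-0.2,0],"twist": [0,0,0.9],"jaw": 0}
    - {"travel": [-0.4,-0.2,0],"twist": [0,0,0.9],"jaw": 0}
    - {"travel": [-0.8,-0.4,0],"twist": [0,0,0],"jaw": 0}
    - {"travel": [-0.8,-0.4,0],"twist": [0,0,0],"jaw": 0}

```text
clock: 1.5
position: [0.3039, 0.5134, 0.2496]
ee_rot: [1.203, 2.902, -0.0]
wrist_force: [0.3, 0.1, 0.0]
opening: 0.0879
finger_force: 0.0
```

Call:
jog_arm:
  plan:
    - {"travel": [-0.8,-0.4,0],"twist": [0,0,0],"jaw": 0}
    - {"travel": [-0.8,-0.4,0],"twist": [0,0,0],"jaw": 0}
    - {"travel": [-0.8,-0.4,0],"twist": [0,0,0],"jaw": 0}
    - {"travel": [-0.8,-0.4,0],"twist": [0,0,0],"jaw": 0}
    - {"travel": [0,0,0],"twist": [0,0,0],"jaw": 0}

```text
clock: 2.0
position: [0.3496, 0.3752, 0.2498]
ee_rot: [1.209, 2.899, -0.001]
wrist_force: [0.3, 1.0, 0.5]
opening: 0.0881
finger_force: 0.0
```

Run:
```python
from h import *
s=env.get_state(); r=R.from_rotvec(s['ee_rot']).as_matrix(); print(s['position'],r.round(4))
c=env.calibration('wrist'); M=R.from_rotvec(c['rvec']).as_matrix(); p=-M.T@c['tvec']; print('cam',p,M.T[:,2], r.T@(p-s['position']))
im,d=grab('wrist','w1.png')
for n in ['narrow_holder','stand_a','riser']:
    for o in env.outline_of(n,'wrist')[:2]:
        P=pts('wrist',d,o['region']); print(n,round(o['p'],2),o['bbox'])
        if n=='narrow_holder': print(rect(P,.08,.11),rect(P,.035,.07),np.percentile(P[:,2],95))
        if n=='stand_a': print(rect(P,.028,.04))
        if n=='riser': print(rect(P,.045,.056))
```

```text
[0.34961341 0.37516631 0.24984068] [[-7.038e-01  7.104e-01  6.000e-04]
 [ 7.104e-01  7.038e-01 -1.300e-03]
 [-1.300e-03 -5.000e-04 -1.000e+00]]
cam [0.2925991  0.43175076 0.38410547] [ 0.21657317 -0.21830157 -0.95154637] [ 0.08014508 -0.00074254 -0.13437143]
narrow_holder 0.83 [230.5, 241.6, 21.2, 66.5]
(array([358.1, 287.7]), array([15.5, 43.7]), 45.0, 'pca', np.float64(135.9), 585) (array([358.3, 288.3]), array([ 7.7, 63.2]), 45.9, 'pca', np.float64(138.5), 223) 0.09396280986282719
narrow_holder 0.56 [236.9, 223.0, 41.0, 90.0]
(array([355. , 281.1]), array([ 1.9, 12.1]), 41.5, 'pca', np.float64(138.1), 11) (array([0., 0.]), array([0., 0.]), 0.0, 'pca', np.float64(nan), 0) 0.03131439075215063
stand_a 0.91 [168.9, 374.8, 41.1, 33.9]
(array([445.6,  37.1]), array([48.3, 35.1]), 37.7, 'pca', np.float64(-144.2), 403)
stand_a 0.84 [236.3, 222.9, 42.3, 85.6]
(array([351. , 295.6]), array([ 49.5, 111.6]), 45.7, 'pca', np.float64(146.9), 2055)
riser 0.67 [328.4, 341.2, 120.5, 80.2]
(array([578.3, 245.9]), array([161.3,  65. ]), 47.5, 'pca', np.float64(63.4), 1922)
  avg = a.mean(axis, **keepdims_kw)
  ret = um.true_divide(
h.py:15: RuntimeWarning: Degrees of freedom <= 0 for slice
  ev=np.linalg.eigh(np.cov(Q.T))[1][:,1]
  c *= np.true_divide(1, fact)
  c *= np.true_divide(1, fact)
```

View pics/w1.png

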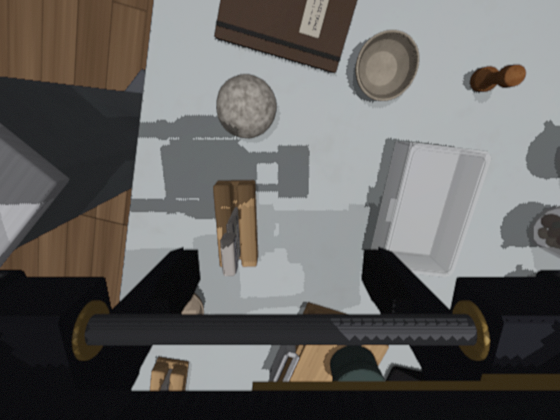

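Wrist view: holder tab at about (230,255) with the bowl and riser behind the fingers; it agrees with the other cameras within a few mm. Moving above and down.

Call:
jog_arm:
  plan:
    - {"travel": [-0.59,-0.48,0],"twist": [0,0,0],"jaw": 0}
    - {"travel": [-0.59,-0.47,0],"twist": [0,0,0],"jaw": 0}
    - {"travel": [-0.59,-0.47,0],"twist": [0,0,0],"jaw": 0}
    - {"travel": [0,0,0.9],"twist": [0,0,0],"jaw": 0}
    - {"travel": [0,0,0.9],"twist": [0,0,0],"jaw": 0}

```text
clock: 2.7
position: [0.3598, 0.2895, 0.1786]
ee_rot: [1.203, 2.899, 0.007]
wrist_force: [-0.0, -0.3, -0.4]
opening: 0.0882
finger_force: 0.0
```

Call:
jog_arm:
  plan:
    - {"travel": [0,0,0.8],"twist": [0,0,0],"jaw": 0}
    - {"travel": [0,0,0.8],"twist": [0,0,0],"jaw": 0}
    - {"travel": [0,0,0.77],"twist": [0,0,0],"jaw": 0}
    - {"travel": [0,0,0],"twist": [0,0,0],"jaw": 0}

```text
clock: 3.1
position: [0.3551, 0.2869, 0.0788]
ee_rot: [-1.2, -2.898, 0.012]
wrist_force: [-0.3, -0.6, 0.2]
opening: 0.088
finger_force: 0.0
```

Run:
```python
from h import *
s=env.get_state(); r=R.from_rotvec(s['ee_rot']).as_matrix(); print(s['position'],s['wrist_force'],r.round(4))
for cam in ['wrist','scene','top']:
    im,d=grab(cam,'g_%s.png'%cam)
    for o in env.outline_of('narrow_holder',cam)[:1]:
        P=pts(cam,d,o['region']);P=P[P[:,2]<.11]; print(cam,round(o['p'],2),o['bbox'],rect(P,.08,.1) if (P[:,2]>.08).sum()>5 else '')
a=cv2.imread('pics/g_wrist.png'); b=cv2.imread('pics/g_scene.png')[150:290,120:300]
cv2.imwrite('pics/g.png',np.hstack([cv2.resize(a,(400,300)),cv2.resize(b,(386,300))]))
```

```text
[0.35510261 0.28685952 0.07875412] [-0.28578523 -0.5706394   0.23859655] [[-0.7073  0.7069 -0.0076]
 [ 0.707   0.7072 -0.0052]
 [ 0.0017 -0.009  -1.    ]]
wrist 0.75 [282.3, 251.9, 31.2, 124.2] (array([356.9, 290.4]), array([15.2, 31. ]), 45.4, 'pca', np.float64(135.4), 2178)
scene 0.78 [215.0, 226.6, 15.2, 26.3] (array([372.6, 267. ]), array([10.1,  4.9]), 57.8, 'pca', np.float64(50.0), 20)
```

View pics/g.png

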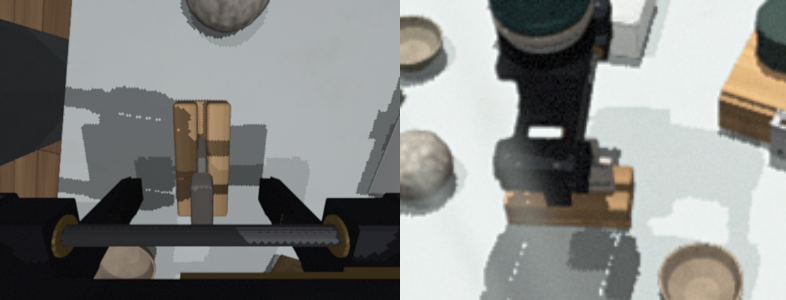

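Wrist view shows the tab (full-image ~282,252) centred between the fingers. I'll raise 4 mm, trim the tilt, then close.

Call:
jog_arm:
  plan:
    - {"travel": [0,0,-0.1],"twist": [0,0,0],"jaw": 0}
    - {"travel": [0,0,0],"twist": [0,0,0],"jaw": 0}

```text
clock: 3.6
position: [0.3595, 0.2888, 0.0885]
ee_rot: [1.204, 2.9, 0.004]
wrist_force: [0.6, 0.5, 0.5]
opening: 0.088
finger_force: 0.0
```

Call:
jog_arm:
  plan:
    - {"travel": [0,0,0],"twist": [0,0,0],"jaw": 0}
    - {"travel": [0,0,0],"twist": [0,0,0],"jaw": 0}

```text
clock: 3.8
position: [0.3587, 0.2881, 0.0872]
ee_rot: [1.204, 2.901, 0.001]
wrist_force: [-0.7, -0.2, -0.4]
opening: 0.0883
finger_force: 0.0
```

Call:
jog_arm:
  plan:
    - {"travel": [-0.05,0,0.1],"twist": [0,0,0],"jaw": 0}
    - {"travel": [0,0,0],"twist": [0,0,0],"jaw": 1}
    - {"travel": [0,0,0],"twist": [0,0,0],"jaw": 1}
    - {"travel": [0,0,0],"twist": [0,0,0],"jaw": 1}
    - {"travel": [0,0,0],"twist": [0,0,0],"jaw": 1}
  grip_force: 35

```text
clock: 4.3
position: [0.36, 0.2867, 0.0828]
ee_rot: [-1.204, -2.902, 0.0]
wrist_force: [-0.3, -0.2, -0.2]
opening: 0.0582
finger_force: 0.0
```

Call:
jog_arm:
  plan:
    - {"travel": [0,0,0],"twist": [0,0,0],"jaw": 1}
    - {"travel": [0,0,0],"twist": [0,0,0],"jaw": 1}
    - {"travel": [0,0,0],"twist": [0,0,0],"jaw": 1}

```text
clock: 4.6
position: [0.36, 0.2867, 0.0829]
ee_rot: [1.204, 2.902, 0.0]
wrist_force: [0.2, 0.5, -0.1]
opening: 0.0342
finger_force: 0.0
```

Call:
jog_arm:
  plan:
    - {"travel": [0,0,0],"twist": [0,0,0],"jaw": 1}
    - {"travel": [0,0,0],"twist": [0,0,0],"jaw": 1}
    - {"travel": [0,0,0],"twist": [0,0,0],"jaw": 1}
    - {"travel": [0,0,0],"twist": [0,0,0],"jaw": 1}

```text
clock: 5.0
position: [0.3597, 0.2865, 0.0829]
ee_rot: [-1.204, -2.901, 0.001]
wrist_force: [-0.0, -1.5, 1.4]
opening: 0.014
finger_force: 35.0
```

Call:
jog_arm:
  plan:
    - {"travel": [0,0,-0.3],"twist": [0,0,0],"jaw": 1}
    - {"travel": [0,0,-0.4],"twist": [0,0,0],"jaw": 1}
    - {"travel": [0,0,-0.8],"twist": [0,0,0],"jaw": 1}
    - {"travel": [0,0,-0.8],"twist": [0,0,0],"jaw": 1}
    - {"travel": [0,0,-0.7],"twist": [0,0,0],"jaw": 1}

```text
clock: 5.5
position: [0.3603, 0.287, 0.2054]
ee_rot: [1.204, 2.901, 0.003]
wrist_force: [-1.0, 0.2, -0.6]
opening: 0.0138
finger_force: 35.0
```

Call:
jog_arm:
  plan:
    - {"travel": [0,0,0],"twist": [0,0,0],"jaw": 1}
    - {"travel": [0,0,0],"twist": [0,0,0],"jaw": 1}

```text
clock: 5.7
position: [0.3604, 0.2871, 0.2039]
ee_rot: [1.204, 2.9, 0.003]
wrist_force: [0.2, -0.7, -1.1]
opening: 0.0139
finger_force: 35.0
```

Run:
```python
from h import *
s=env.get_state(); r=R.from_rotvec(s['ee_rot']).as_matrix(); print(s['position'],s['wrist_force'],s['opening'],r.round(4))
C,S=np.cos(np.radians(25.4)),np.sin(np.radians(25.4))
B=np.array([[C,S],[-S,C]]);o0=np.array([.5495,.175])
for cam in ['scene','top','wrist']:
    im,d=grab(cam,'l_%s.png'%cam)
    P=pts(cam,d,np.ones_like(d,bool)); L=P.copy(); L[:,:2]=(P[:,:2]-o0)@B.T
    k=(L[:,0]>-.03)&(L[:,0]<.14)&(abs(L[:,1])<.12)
    L=L[k]
    lp=L[(L[:,0]<.02)&(L[:,2]<.07)]
    t=L[(L[:,2]>.07)&(L[:,2]<.15)&(L[:,0]>.02)]
    if len(t)>50: print(cam,'tins x',np.percentile(t[:,0],[1,99]),'min|y| +',[np.percentile(abs(t[m][:,1]),2) for m in (t[:,1]>0,t[:,1]<0)])
    h=lp[lp[:,2]>.0515]; 
    if len(h)>5: print(cam,'lip pts>51.5mm',len(h),np.percentile(h,[2,50,98],axis=0).round(4).tolist())
    o=env.outline_of('pocket',cam) if 0 else env.outline_of('narrow_holder',cam)[:1]
    for q in o:
        P=pts(cam,d,q['region']); e=s['position']; Q=(P-e)@r; Q=Q[(abs(Q)<.12).all(1)]
        print(cam,'holder tool-frame',q['p'],q['bbox'],np.percentile(Q,[1,50,99],axis=0).round(4).tolist())
```

```text
[0.36043425 0.28705695 0.20393848] [ 0.19293515 -0.68230189 -1.09602091] 0.013937601962714758 [[-7.061e-01  7.081e-01  2.000e-03]
 [ 7.081e-01  7.061e-01  1.500e-03]
 [-4.000e-04  2.500e-03 -1.000e+00]]
scene tins x [0.05103176 0.11225039] min|y| + [np.float64(0.0256739523206287), np.float64(0.0329924061198435)]
scene lip pts>51.5mm 121 [[-0.0122, -0.0952, 0.0515], [-0.0074, -0.0025, 0.0524], [0.019, 0.0812, 0.0558]]
top tins x [0.05365643 0.1144545 ] min|y| + [np.float64(0.02885378154976356), np.float64(0.030737182367642963)]
top lip pts>51.5mm 82 [[-0.0091, -0.086, 0.0516], [-0.006, 0.0076, 0.0525], [0.0198, 0.0723, 0.056]]Traceback (most recent call last):
  File "<stdin>", line 12, in <module>
    return _quantile_unchecked(
        a, q, axis, out, overwrite_input, method, keepdims, weights)
    return _ureduce(a,
                    func=_quantile_ureduce_func,
    ...<5 lines>...
                    overwrite_input=overwrite_input,
                    method=method)
    r = func(a, **kwargs)
    result = _quantile(arr,
                       quantiles=q,
    ...<2 lines>...
                       out=out,
                       weights=wgt)
    slices_having_nans = np.isnan(arr[-1, ...])
                                  ~~~^^^^^^^^^
IndexError: index -1 is out of bounds for axis 0 with size 0
```

Call:
jog_arm:
  plan:
    - {"travel": [0,0,0],"twist": [0,0,0.76],"jaw": 1}
    - {"travel": [0,0,0],"twist": [0,0,0.76],"jaw": 1}
    - {"travel": [0,0,0],"twist": [0,0,0.76],"jaw": 1}
    - {"travel": [-0.76,0.51,0],"twist": [0,0,0],"jaw": 1}
    - {"travel": [-0.76,0.51,0],"twist": [0,0,0],"jaw": 1}

```text
clock: 6.45
position: [0.4225, 0.249, 0.2018]
ee_rot: [-1.677, -2.656, 0.002]
wrist_force: [-0.3, 1.2, -1.1]
opening: 0.0136
finger_force: 35.0
```

Call:
jog_arm:
  plan:
    - {"travel": [-0.76,0.51,0],"twist": [0,0,0],"jaw": 1}
    - {"travel": [-0.76,0.51,0],"twist": [0,0,0],"jaw": 1}
    - {"travel": [-0.76,0.51,0],"twist": [0,0,0],"jaw": 1}
    - {"travel": [-0.76,0.51,0],"twist": [0,0,0],"jaw": 1}
    - {"travel": [0,0,0],"twist": [0,0,0],"jaw": 1}

```text
clock: 6.95
position: [0.5515, 0.1718, 0.2017]
ee_rot: [1.684, 2.651, -0.002]
wrist_force: [0.1, 0.4, -0.4]
opening: 0.014
finger_force: 35.0
```

Call:
jog_arm:
  plan:
    - {"travel": [0,0,0],"twist": [0,0,0],"jaw": 1}
    - {"travel": [0,0,0],"twist": [0,0,0],"jaw": 1}

```text
clock: 7.15
position: [0.5474, 0.1744, 0.2019]
ee_rot: [-1.679, -2.653, 0.002]
wrist_force: [-0.1, 0.3, -0.9]
opening: 0.014
finger_force: 35.0
```

Run:
```python
from h import *
s=env.get_state(); r=R.from_rotvec(s['ee_rot']).as_matrix(); print(s['position'],s['wrist_force'],s['opening'],r.round(4))
for cam in ['wrist','scene','top']: im,d=grab(cam,'p_%s.png'%cam); np.save('pics/p_%s.npy'%cam,d)
q=env.outline_of('narrow_holder','wrist')[:2]
for o in q: print(o['p'],o['bbox'])
d=np.load('pics/p_scene.npy'); P=pts('scene',d,np.ones_like(d,bool))
im=cv2.imread('pics/p_wrist.png')
b=cv2.imread('pics/p_scene.png')[110:270,220:420]
cv2.imwrite('pics/p.png',np.hstack([cv2.resize(im,(480,360)),cv2.resize(b,(320,360))]))
```

```text
[0.54742203 0.17439526 0.20188008] [-0.07339377  0.29448082 -0.90909954] 0.014018434218390547 [[-4.279e-01  9.038e-01 -2.300e-03]
 [ 9.038e-01  4.279e-01 -3.000e-04]
 [ 8.000e-04 -2.200e-03 -1.000e+00]]
0.67 [281.4, 250.0, 28.1, 134.8]
```

View pics/p.png

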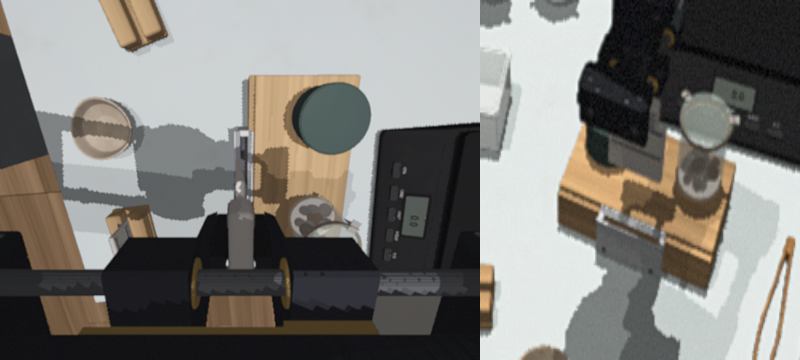

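Wrist view: the holder (480-wide image ~240,230) hangs right over the lip (~240,130–200), the front edge looks parallel. I'll zoom there and measure.

Run:
```python
from h import *
np.set_printoptions(precision=1,suppress=True,linewidth=200)
s=env.get_state(); r=R.from_rotvec(s['ee_rot']).as_matrix()
im,d=grab('wrist')
a=im[130:330,225:345,::-1]; cv2.imwrite('pics/z.png',cv2.resize(a,(360*4//3,800*3//4),interpolation=cv2.INTER_NEAREST))
P=pts('wrist',d,np.ones_like(d,bool)); Q=(P-s['position'])@r*1000
def st(m,n): print(n,m.sum(),np.percentile(Q[m],[1,25,50,75,99],axis=0).tolist() if m.any() else '')
z=P[:,2]*1000
hold=(abs(Q[:,1])<15)&(abs(Q[:,0])<40)&(z>115)
st(hold&(Q[:,2]>14),'frame'); st(hold&(Q[:,2]<10)&(Q[:,0]>10),'tab')
rt=(z>44)&(z<57)&(abs(Q[:,0])<130)&(abs(Q[:,1])<140)
for x in range(-20,120,10):
    m=rt&(Q[:,0]>=x)&(Q[:,0]<x+10)
    if m.sum()>5:
        y=Q[m,1]; b=m&(Q[:,1]<15); hi=b&(z>51.3)
        print(x,'front edge y',np.percentile(y,1).round(1),'high pts y',np.percentile(Q[hi,1],[5,50,95]) if hi.any() else '',hi.sum())
t=(z>70)&(z<160)&(Q[:,1]>20)&(Q[:,1]<130)&(abs(Q[:,0])<110)&(Q[:,2]>30)
for sg in (1,-1): m=t&(sg*Q[:,0]>0); print('tin',sg,m.sum(),z[m].max() if m.any() else '')
for cam in('scene','top'):
    d=np.load('pics/p_%s.npy'%cam); P=pts(cam,d,np.ones_like(d,bool)); Q=(P-s['position'])@r*1000; z=P[:,2]*1000
    rt=(z>44)&(z<57)&(abs(Q[:,0])<130)&(Q[:,1]<140)&(Q[:,1]>-30)
    for x in range(-90,100,20):
        m=rt&(Q[:,0]>=x)&(Q[:,0]<x+20)
        if m.sum()>5: print(cam,x,np.percentile(Q[m,1],[1,99]))
    t=(z>100)&(z<150)&(Q[:,1]>35)&(Q[:,1]<130)&(abs(Q[:,0])<110)
    print(cam,[np.percentile(z[t&(g*Q[:,0]>0)],99) if (t&(g*Q[:,0]>0)).any() else 0 for g in (1,-1)])
```

```text
frame 433 [[18.36669844861751, -5.230201284948443, 14.047943321532697], [24.69528268219003, -3.435731596203681, 15.345391590653556], [29.668342518875367, -1.4534127484404018, 24.938227200105256], [30.01722583159832, 0.660690907380313, 42.64043142394325], [30.381660483956264, 2.816776171856326, 70.07449998282851]]
tab 12486 [[10.273082193470046, -14.957091452292065, -92.08442057613503], [20.789069602843202, -7.121395579100392, -87.67295012447717], [23.43041654596331, 1.0021170465615077, -74.92940175903601], [25.293074654423158, 9.849915308795119, -68.52379666710732], [34.36762952065948, 14.84022493952716, 4.882753839457876]]
-20 front edge y 7.2 high pts y [-9.  -8.9  2. ] 10
-10 front edge y -7.8 high pts y [-8.9 -8.3 -4.2] 18
0 front edge y -7.8 high pts y [-8.8 -7.8 -6.7] 30
10 front edge y -7.7 high pts y [-8.7 -6.7 -5.7] 41
20 front edge y -8.5 high pts y [-8.6 -7.1 -5.7] 42
30 front edge y -8.4 high pts y [-8.5 -7.5 -5.6] 39
40 front edge y -6.2 high pts y [-8.4 -7.  -5.6] 8
50 front edge y 10.6 high pts y  0
60 front edge y 10.6 high pts y  0
70 front edge y 9.4 high pts y  0
80 front edge y 9.5 high pts y  0
90 front edge y 12.8 high pts y  0
tin 1 5828 96.82523870691516
tin -1 2734 135.23644756568578
scene -90 [  7.  120.1]
scene -70 [ 8.5 59.5]
scene -50 [-8.6 82. ]
scene -30 [ -8.9 120.4]
scene -10 [ -9.8 116.7]
scene 10 [-8.4 61.4]
scene 30 [-7.9 60.6]
scene 50 [ 6.9 57. ]
scene 70 [ 8.  74.8]
scene 90 [ 7.8 93.1]
scene [0, np.float64(133.69803593996048)]
top -30 [ 0.6 84. ]
top -10 [ -6.3 123.6]
top 10 [ -6.3 123.4]
top 30 [-5.6 66.2]
top 50 [11.9 57.6]
top 70 [ 11.5 123.3]
top 90 [ 13.6 124.5]
top [0, 0]
```

View pics/z.png

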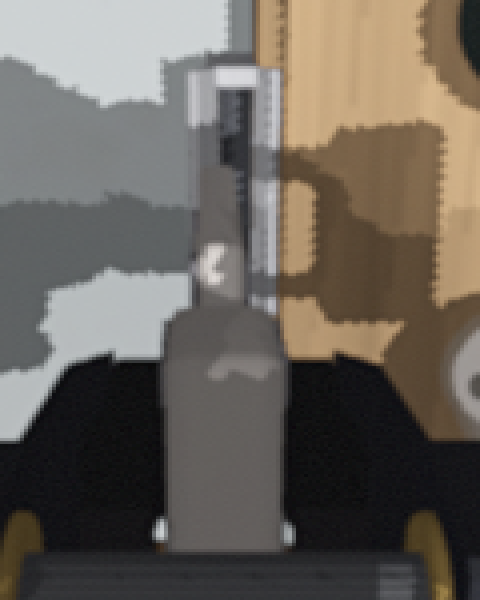

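Run:
```python
from h import *
np.set_printoptions(precision=1,suppress=True,linewidth=220)
s=env.get_state(); r=R.from_rotvec(s['ee_rot']).as_matrix()
im,d=grab('wrist')
c=env.calibration('wrist')
T=pts('wrist',np.where(d>0,d,1e-3),np.ones_like(d,bool)).reshape(420,560,3)
for v in [120,140,150,155,160,165,170,180]:
    print('row',v)
    for u in range(268,302):
        q=(T[v,u]-s['position'])@r*1000
        print(f"{u}:x{q[0]:.0f} y{q[1]:.1f} z{T[v,u,2]*1000:.0f} g{im[v,u].tolist()}",end=' | ') if v in(155,165) else print(f"{q[1]:.0f}/{T[v,u,2]*1000:.0f}",end=' ')
    print()
```

```text
row 120
-14/-1 -13/0 -12/-2 -11/-1 -10/-1 -8/-0 -7/-1 -6/-0 -5/-1 -4/-1 -3/-1 -2/-1 -1/-0 0/-0 1/-1 2/1 3/1 5/-1 6/-1 7/-0 7/14 8/42 8/44 9/43 10/43 11/44 12/42 13/43 14/48 15/50 16/49 17/49 18/49 18/50 
row 140
-14/-0 -13/0 -12/-1 -11/0 -10/-2 -9/-2 -8/-1 -6/-0 -5/1 -4/-1 -3/-1 -2/-2 -1/-1 0/1 1/-1 2/-1 3/-1 5/-1 6/0 7/-2 7/19 8/42 9/44 10/42 11/44 12/44 12/43 13/44 14/49 15/50 16/48 17/49 18/50 19/49 
row 150
-14/-0 -13/-1 -12/-1 -11/-1 -10/-2 -9/-1 -8/-0 -6/-1 -5/30 -4/35 -3/35 -2/33 -1/34 0/33 1/34 2/34 3/34 4/34 5/35 6/34 7/33 8/43 9/43 10/44 11/44 12/43 13/43 14/43 14/49 15/50 16/50 17/49 18/49 19/49 
row 155
268:x32 y-14.3 z0 g[127, 132, 133] | 269:x32 y-13.2 z0 g[127, 131, 132] | 270:x32 y-12.1 z-1 g[123, 127, 128] | 271:x32 y-11.0 z-1 g[142, 143, 146] | 272:x39 y-8.5 z52 g[187, 187, 191] | 273:x40 y-7.5 z54 g[194, 194, 198] | 274:x39 y-6.5 z53 g[172, 173, 176] | 275:x39 y-5.6 z52 g[162, 163, 166] | 276:x39 y-4.7 z49 g[164, 165, 168] | 277:x39 y-3.8 z49 g[164, 164, 168] | 278:x39 y-2.8 z47 g[168, 168, 172] | 279:x38 y-1.9 z46 g[193, 193, 197] | 280:x38 y-0.9 z45 g[215, 216, 2
[... 1921 characters left out ...]
y12.6 z49 g[169, 166, 165] | 295:x29 y13.6 z47 g[137, 117, 99] | 296:x29 y14.5 z49 g[184, 151, 111] | 297:x29 y15.5 z48 g[208, 176, 135] | 298:x29 y16.3 z50 g[209, 178, 137] | 299:x29 y17.4 z49 g[206, 175, 135] | 300:x29 y18.3 z48 g[205, 174, 134] | 301:x29 y19.2 z50 g[205, 174, 133] | 
row 170
-15/-2 -13/-1 -12/-1 -11/-1 -9/52 -8/53 -7/53 -6/50 -5/50 -4/49 -3/47 -2/8 -1/25 0/25 1/25 2/25 3/25 4/25 5/25 6/24 7/45 8/46 9/47 10/49 11/50 12/50 13/49 14/47 15/47 15/49 16/49 17/50 18/49 19/49 
row 180
-15/-0 -14/-2 -12/-1 -11/-1 -9/52 -8/54 -7/53 -6/51 -5/51 -4/49 -3/46 -2/8 -1/27 0/26 1/26 2/24 -1/336 4/25 5/26 6/24 7/45 8/47 9/48 10/50 11/50 12/49 13/50 14/49 15/49 16/50 17/50 18/49 19/50 20/49
```

Run:
```python
from h import *
np.set_printoptions(precision=2,suppress=True,linewidth=220)
s=env.get_state(); r=R.from_rotvec(s['ee_rot']).as_matrix()
im,d=grab('wrist'); print(s['position'])
Q=(pts('wrist',d,np.ones_like(d,bool))-s['position'])@r*1000
k=(abs(Q[:,1])<12)&(abs(Q[:,0])<40)
for a,b in [(-18,-8),(-8,5),(14,25),(25,35),(35,45),(45,55),(55,65),(65,80)]:
    m=k&(Q[:,2]>=a)&(Q[:,2]<b)
    if m.sum()>3: q=Q[m]; print(a,m.sum(),'y',q[:,1].min(),q[:,1].max(),'mid',(q[:,1].min()+q[:,1].max())/2,'x',np.percentile(q[:,0],[1,50,99]))
# pocket ends
z=Q[:,2]; m=(abs(z-(201.9-25.5))<3)&(Q[:,1]>0)&(Q[:,1]<5.5)&(abs(Q[:,0])<60); print('strip x',np.percentile(Q[m,0],[0,50,100]))
m=(abs(z-(201.9-45.5))<2)&(Q[:,1]>0)&(Q[:,1]<5.5)&(abs(Q[:,0])<60); print('endwall x',np.percentile(Q[m,0],[0,50,100]))
```

```text
[0.55 0.17 0.2 ]
-18 2280 y -11.994823555869223 11.954543265121826 mid -0.02014014537369846 x [-14.36   5.27  19.72]
-8 692 y -11.976394586347283 11.932236323940115 mid -0.022079131203583735 x [-16.07  17.29  20.48]
14 203 y -4.67747159430526 2.8573822358865177 mid -0.910044679209371 x [18.39 26.8  30.31]
25 49 y -4.434624975921866 1.880838691641826 mid -1.27689314214002 x [23.15 29.86 30.25]
35 81 y -5.255401561854708 2.1795970978265493 mid -1.5379022320140792 x [19.71 29.76 30.42]
45 36 y -4.140565467220942 1.0061107513555474 mid -1.5672273579326976 x [29.58 29.93 30.37]
55 33 y -4.285891878977097 1.1107951309195108 mid -1.587548374028793 x [28.97 30.06 30.37]
65 19 y -4.414554504096911 1.128965157396536 mid -1.6427946733501875 x [29.24 30.05 30.34]
strip x [-15.99  15.69  41.88]
endwall x [36.43 39.31 41.47]
```

Zoom shows the pocket mouth (zoomed columns 218–250) about 3.7 mm behind the holder's lower edge and 2 mm further along the lip, so I'll shift by that and lower to just above the mouth.

Call:
jog_arm:
  plan:
    - {"travel": [0.055,0.092,0],"twist": [0,0,0],"jaw": 1}
    - {"travel": [0,0,0.6],"twist": [0,0,0],"jaw": 1}
    - {"travel": [0,0,0.6],"twist": [0,0,0],"jaw": 1}
    - {"travel": [0,0,0.5],"twist": [0,0,0],"jaw": 1}
    - {"travel": [0,0,0],"twist": [0,0,0],"jaw": 1}

```text
clock: 8.0
position: [0.5486, 0.1773, 0.1316]
ee_rot: [-1.678, -2.651, 0.007]
wrist_force: [-0.4, 0.8, -0.8]
opening: 0.0139
finger_force: 35.0
```

Call:
jog_arm:
  plan:
    - {"travel": [0,0,0],"twist": [0,0,0],"jaw": 1}
    - {"travel": [0,0,0],"twist": [0,0,0],"jaw": 1}

```text
clock: 8.2
position: [0.5521, 0.1781, 0.1364]
ee_rot: [1.679, 2.653, 0.003]
wrist_force: [0.4, -0.6, 0.5]
opening: 0.0139
finger_force: 35.0
```

Run:
```python
from h import *
np.set_printoptions(precision=2,suppress=True,linewidth=220)
s=env.get_state(); r=R.from_rotvec(s['ee_rot']).as_matrix()
im,d=grab('wrist'); print(s['position'],r)
P=pts('wrist',d,np.ones_like(d,bool))
Q=(P-s['position'])@r*1000; z=P[:,2]*1000
k=(abs(Q[:,1])<7)&(abs(Q[:,0])<37)
for a,b in [(14,25),(25,35),(35,45),(45,55),(55,65),(65,72)]:
    m=k&(Q[:,2]>=a)&(Q[:,2]<b)
    if m.sum()>3: q=Q[m]; print(a,m.sum(),'y',q[:,1].min(),q[:,1].max(),'mid',(q[:,1].min()+q[:,1].max())/2,'x',np.percentile(q[:,0],99))
b=(abs(Q[:,0])<45)&(abs(Q[:,1])<14)
m=b&(abs(z-25.5)<2.5); print('strip',m.sum(),np.percentile(Q[m],[2,98],axis=0))
m=b&(abs(z-45.5)<1.5)&(abs(Q[:,1])<4)&(Q[:,0]>33); print('endwall',m.sum(),np.percentile(Q[m],[1,99],axis=0))
m=b&(z>52)&(z<56)&(Q[:,1]<-5); print('lip top',np.percentile(Q[m],[2,98],axis=0))
cv2.imwrite('pics/z2.png',cv2.resize(im[130:330,225:345,::-1],(480,600*800//800),interpolation=cv2.INTER_NEAREST))
```

```text
[0.55 0.18 0.14] [[-0.43  0.9   0.  ]
 [ 0.9   0.43  0.  ]
 [-0.    0.   -1.  ]]
14 194 y -4.707950580739727 2.8088401553268874 mid -0.9495552127064197 x 30.371111241292386
25 53 y -4.466995865453935 1.3794045640593977 mid -1.5437956506972688 x 30.5195553852426
35 76 y -5.311858434093638 2.1386712517147695 mid -1.5865935911894344 x 30.453964414926205
45 38 y -4.155203730737965 2.1603271661393273 mid -0.9974382822993186 x 30.4349909671206
55 35 y -4.3249870711039184 1.0970639233449286 mid -1.6139615738794948 x 30.47349942387243
65 18 y -4.442215937377784 1.1299637279588464 mid -1.656126104709469 x 30.656222175557257
strip 181 [[ -2.31  -7.82 108.55]
 [ 40.57   0.72 112.69]]
endwall 81 [[33.4  -3.96 89.56]
 [43.57  3.6  92.19]]
lip top [[-20.45 -13.9   82.28]
 [ 39.45 -11.24  84.35]]
```

View pics/z2.png

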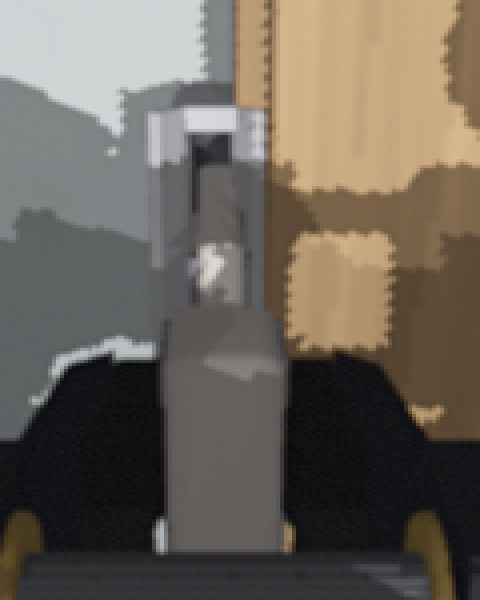

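Zoom: pocket opening (cols ~190–232) now sits ~1.8 mm in front of the holder edge (~200–240); the move overshot. Trim back and remeasure.

Call:
jog_arm:
  plan:
    - {"travel": [0.015,-0.045,0],"twist": [0,0,0],"jaw": 1}
    - {"travel": [0,0,0],"twist": [0,0,0],"jaw": 1}
    - {"travel": [0,0,0],"twist": [0,0,0],"jaw": 1}
    - {"travel": [0,0,0],"twist": [0,0,0],"jaw": 1}

```text
clock: 8.65
position: [0.5492, 0.1775, 0.1352]
ee_rot: [1.68, 2.654, 0.0]
wrist_force: [0.2, 0.2, -0.7]
opening: 0.0137
finger_force: 35.0
```

```bash
cat > m.py <<'E'
from h import *
s=env.get_state(); r=R.from_rotvec(s['ee_rot']).as_matrix()
im,d=grab('wrist'); print(s['position'].round(4),s['wrist_force'].round(2),r[:,2].round(4))
T=(pts('wrist',np.where(d>0,d,1e-3),np.ones_like(d,bool))-s['position'])@r*1000
T=T.reshape(420,560,3); Z=s['position'][2]*1000-T[:,:,2]
for v in range(160,196,3):
    print(v,' '.join(f"{T[v,u,1]:.1f}/{Z[v,u]:.0f}" for u in range(262,294)),'x',T[v,278,0].round(0))
E
python3 m.py
```

```text
[0.5492 0.1775 0.1352] [ 0.25  0.23 -0.74] [ 4.e-04  1.e-04 -1.e+00]
160 -17.2/-1 -16.4/-1 -15.4/0 -14.5/-0 -13.6/-0 -12.8/-0 -11.9/-0 -11.0/-0 -10.1/-1 -9.2/-0 -8.3/-1 -7.0/16 -6.2/16 -5.3/17 -4.5/16 -3.6/17 -2.8/17 -1.9/16 -1.1/16 -0.3/16 0.6/16 1.4/16 2.3/16 3.1/14 3.9/16 4.6/23 4.9/45 5.7/43 6.4/43 7.2/43 7.9/44 8.7/43 x 40.0
163 -17.3/-1 -16.4/-0 -15.5/-1 -14.7/-2 -13.7/-1 -12.8/-1 -11.9/-1 -11.0/-0 -10.1/-2 -9.2/-1 -7.5/30 -6.7/31 -5.8/31 -5.1/30 -4.3/31 -3.5/30 -2.7/32 -1.9/32 -1.1/31 -0.3/30 0.5/31 1.3/32 2.1/31 2.9/31 3.7/31 4.4/31 4.9/43 5.7/42 6.4/43 7.2/43 8.0/42 8.7/43 x 40.0
166 -17.4/-1 -16.5/-1 -15.5/0 -14.7/-1 -13.8/-2 -12.8/-1 -11.9/-1 -11.0/-1 -10.1/-1 -9.2/-0 -7.1/44 -6.3/45 -5.6/45 -4.8/45 -4.1/45 -3.3/44 -2.6/45 -1.8/45 -1.1/45 -0.3/44 0.4/45 -0.9/268 1.9/45 2.7/44 3.4/45 4.2/44 4.9/45 5.6/45 6.4/44 7.2/43 8.0/43 8.7/43 x 40.0
169 -17.4/-1 -16.6/-2 -15.6/-1 -14.6/0 -11.3/51 -10.6/52 -9.8/53 -9.1/52 -8.3/53 -7.7/50 -7.0/50 -6.3/48 -5.6/46 -4.8/45 -4.1/44 -3.3/46 -2.6/44 -1.8/45 -1.1/45 -0.3/45 0.4/46 1.2/45 1.9/45 2.7/46 3.4/46 4.2/45 4.9/45 5.6/47 6.3/48 7.0/48 
[... 1406 characters left out ...]
8/51 -7.1/49 -6.4/48 -5.7/46 -4.5/69 -3.8/69 -3.1/70 -2.4/71 -1.8/70 -1.1/71 -0.4/70 0.3/69 1.4/25 2.2/26 3.0/26 3.9/25 4.2/45 5.0/46 5.7/48 6.4/48 7.2/49 7.9/50 8.6/50 x 30.0
190 -17.8/-1 -16.8/-0 -16.0/-1 -15.0/-1 -11.5/52 -10.8/52 -10.0/52 -9.3/53 -8.5/52 -7.9/50 -7.2/48 -6.4/47 -5.7/46 -4.4/77 -3.7/78 -3.0/78 -2.4/78 -1.7/78 -1.1/80 -0.9/268 0.2/77 0.9/76 2.2/26 3.0/25 3.9/24 4.3/45 5.0/46 5.7/47 6.5/48 7.2/48 8.0/49 8.6/50 x 30.0
193 -17.8/-1 -16.9/-1 -16.0/-1 -15.1/-2 -11.5/53 -10.8/53 -10.0/53 -9.3/52 -8.6/52 -7.9/50 -7.2/49 -6.4/47 -5.7/47 -4.2/85 -3.6/85 -3.0/86 -2.3/87 -1.7/86 -1.1/88 -0.4/86 0.2/86 0.8/86 2.2/26 3.0/26 3.9/25 4.3/45 5.0/46 5.8/47 6.5/47 7.2/49 8.0/49 8.6/51 x 30.0
```

Call:
jog_arm:
  plan:
    - {"travel": [0,0.04,0],"twist": [0,0,0],"jaw": 1}
    - {"travel": [0,0,0],"twist": [0,0,0],"jaw": 1}
    - {"travel": [0,0,0],"twist": [0,0,0],"jaw": 1}
    - {"travel": [0,0,0],"twist": [0,0,0],"jaw": 1}

```text
clock: 9.1
position: [0.5506, 0.1782, 0.1348]
ee_rot: [-1.68, -2.654, 0.0]
wrist_force: [0.3, -0.8, -0.5]
opening: 0.0136
finger_force: 35.0
```

```bash
sed -i 's/range(160,196,3)/(172,174,182,188,192)/' m.py; python3 m.py
```

```text
[0.5506 0.1782 0.1348] [ 0.29 -0.77 -0.53] [-1.e-04 -1.e-04 -1.e+00]
172 -17.5/-2 -16.5/-0 -12.7/52 -11.9/53 -11.2/53 -10.5/53 -9.8/51 -9.1/50 -8.5/48 -7.7/48 -7.0/48 -6.3/45 -5.6/46 -4.8/44 -4.1/45 -3.3/46 -2.6/44 -1.8/45 -1.1/45 -0.3/45 0.4/46 1.2/44 2.0/45 2.7/46 3.4/45 4.2/46 4.9/48 5.6/49 6.3/49 7.0/51 7.8/49 8.6/49 x 35.0
174 -17.5/-1 -16.5/-0 -12.7/52 -12.0/52 -11.2/54 -10.5/53 -9.8/52 -9.2/50 -8.5/48 -7.8/48 -7.1/46 -6.3/45 -5.5/47 -4.8/46 -4.1/45 -3.3/45 -2.6/47 -1.8/46 -1.1/44 -0.3/47 0.4/45 1.2/46 2.0/44 2.7/46 3.5/45 4.2/47 4.9/49 5.6/50 6.3/50 7.1/49 7.8/50 8.6/49 x 34.0
182 -17.6/-1 -16.7/-1 -12.9/51 -12.1/53 -11.4/52 -10.6/52 -9.9/52 -9.2/50 -8.5/50 -7.9/47 -7.1/47 -6.4/45 -6.2/16 -5.2/24 -4.4/25 -3.6/26 -2.7/25 -1.9/26 -1.1/26 -0.3/25 0.6/25 1.4/26 2.2/24 2.8/44 3.5/45 4.2/47 5.0/47 5.7/49 6.4/50 7.1/50 7.9/48 8.7/48 x 23.0
188 -17.7/-2 -16.8/-1 -12.9/53 -12.1/53 -11.4/53 -10.7/53 -10.0/51 -9.3/50 -8.6/49 -7.9/48 -7.1/47 -6.4/46 -6.3/17 -4.4/72 -3.7/73 -3.1/74 -2.4/74 -1.7/75 -1.1/73 -0.4/74 0.3/74 1.0/69 2.2/26 2.8/42 3.5/46 4.2/48 5.0/48 5.7/49 6.4/50 7.2/50 7.9/49 8.8/48 x 30.0
192 -17.7/-0 -16.8/0 -1.0/268 -12.2/53 -11.4/54 -10.7/52 -10.0/52 -9.3/51 -8.6/49 -7.8/50 -7.2/47 -6.4/46 -6.2/19 -4.3/82 -3.6/84 -3.0/83 -2.3/84 -1.7/84 -1.0/84 -0.4/84 0.2/83 0.9/82 2.3/26 2.8/44 3.5/46 4.3/47 5.0/48 5.7/49 6.4/50 7.2/49 8.0/49 9.0/44 x 30.0
```

Aligned: pocket centre −1.9 mm, holder −1.75 mm in tool y. Lowering into the mouth.

Call:
jog_arm:
  plan:
    - {"travel": [0,0,0.12],"twist": [0,0,0],"jaw": 1}
    - {"travel": [0,0,0.12],"twist": [0,0,0],"jaw": 1}
    - {"travel": [0,0,0.12],"twist": [0,0,0],"jaw": 1}
    - {"travel": [0,0,0],"twist": [0,0,0],"jaw": 1}
    - {"travel": [0,0,0],"twist": [0,0,0],"jaw": 1}

```text
clock: 9.65
position: [0.5503, 0.1781, 0.1201]
ee_rot: [-1.68, -2.654, 0.001]
wrist_force: [0.0, -0.6, 0.6]
opening: 0.0135
finger_force: 35.0
```

```bash
sed -i 's/(172,174,182,188,192)/(180,184,192,198)/' m.py; python3 m.py
```

```text
[0.5503 0.1781 0.1201] [ 0.02 -0.57  0.62] [-8.e-04 -2.e-04 -1.e+00]
180 -16.3/-0 -12.4/52 -11.7/53 -11.0/54 -10.3/53 -9.7/52 -9.0/51 -8.4/50 -7.7/49 -7.0/50 -6.4/45 -5.7/46 -5.6/14 -4.6/26 -3.8/27 -3.1/26 -2.3/27 -1.5/26 -0.8/25 0.0/26 0.8/26 1.6/25 2.3/26 3.1/25 3.5/45 4.2/46 4.9/47 5.5/48 6.2/50 6.9/50 7.6/50 8.2/51 x 28.0
184 -16.3/0 -12.5/52 -11.7/53 -11.1/53 -10.4/52 -9.7/52 -9.1/52 -8.4/51 -7.8/48 -7.1/48 -6.4/47 -5.7/46 -5.6/16 -4.7/26 -3.9/25 -3.1/26 -2.3/26 -1.5/26 -0.8/26 0.0/25 0.8/26 1.6/27 2.4/25 3.1/25 3.5/46 4.2/46 4.9/48 5.5/48 6.2/50 6.9/50 7.6/50 8.3/50 x 25.0
192 -16.6/-2 -12.6/52 -11.8/54 -11.1/53 -10.5/53 -9.8/52 -9.1/52 -8.5/50 -7.8/50 -7.1/49 -6.5/48 -5.8/45 -5.6/18 -4.0/68 -3.3/67 -2.7/70 -2.0/70 -1.4/70 -0.8/69 -0.1/69 0.5/69 1.2/68 2.4/24 3.2/24 3.5/46 4.2/47 4.9/48 5.6/48 6.3/49 6.9/51 7.6/50 8.4/49 x 30.0
198 -16.6/-0 -15.8/-1 -11.9/53 -11.2/53 -10.5/53 -9.8/54 -0.8/254 -8.5/51 -7.9/49 -7.2/48 -6.5/46 -5.8/45 -5.7/19 -3.8/81 -3.1/83 -2.6/82 -2.0/83 -1.4/83 -0.8/82 -0.2/82 0.4/82 1.0/83 1.7/77 3.2/26 3.5/46 4.2/47 4.9/48 5.6/50 6.3/49 7.0/50 7.7/50 8.3/51 x 30.0
```

Call:
jog_arm:
  plan:
    - {"travel": [0,0,0.15],"twist": [0,0,0],"jaw": 1}
    - {"travel": [0,0,0.15],"twist": [0,0,0],"jaw": 1}
    - {"travel": [0,0,0.15],"twist": [0,0,0],"jaw": 1}
    - {"travel": [0,0,0],"twist": [0,0,0],"jaw": 1}
    - {"travel": [0,0,0],"twist": [0,0,0],"jaw": 1}

```text
clock: 10.2
position: [0.5503, 0.1781, 0.102]
ee_rot: [-1.68, -2.654, 0.001]
wrist_force: [-0.7, 0.4, -0.5]
opening: 0.0138
finger_force: 35.0
```

Call:
jog_arm:
  plan:
    - {"travel": [0,0,0.1],"twist": [0,0,0],"jaw": 1}
    - {"travel": [0,0,0.08],"twist": [0,0,0],"jaw": 1}
    - {"travel": [0,0,0],"twist": [0,0,0],"jaw": 1}
    - {"travel": [0,0,0],"twist": [0,0,0],"jaw": 1}
  grip_force: 50

```text
clock: 10.6
position: [0.5512, 0.1784, 0.096]
ee_rot: [1.68, 2.654, 0.002]
wrist_force: [0.1, 1.3, 4.5]
opening: 0.0136
finger_force: 50.0
```

Call:
jog_arm:
  plan:
    - {"travel": [0,0,0.1],"twist": [0,0,0],"jaw": 1}
    - {"travel": [0,0,0],"twist": [0,0,0],"jaw": 1}
    - {"travel": [0,0,0],"twist": [0,0,0],"jaw": 1}

```text
clock: 10.9
position: [0.5512, 0.1783, 0.0919]
ee_rot: [1.68, 2.654, 0.002]
wrist_force: [0.5, 0.6, 5.1]
opening: 0.0137
finger_force: 50.0
```

Call:
jog_arm:
  plan:
    - {"travel": [0,0,0.05],"twist": [0,0,0],"jaw": 1}
    - {"travel": [0,0,0],"twist": [0,0,0],"jaw": 1}
    - {"travel": [0,0,0],"twist": [0,0,0],"jaw": 1}

```text
clock: 11.2
position: [0.5513, 0.1784, 0.0908]
ee_rot: [1.68, 2.654, 0.002]
wrist_force: [-1.7, -0.1, 10.5]
opening: 0.0135
finger_force: 50.0
```

Call:
jog_arm:
  plan:
    - {"travel": [0,0,0.04],"twist": [0,0,0],"jaw": 1}
    - {"travel": [0,0,0],"twist": [0,0,0],"jaw": 1}
    - {"travel": [0,0,0],"twist": [0,0,0],"jaw": 1}
    - {"travel": [0,0,0],"twist": [0,0,0],"jaw": 1}

```text
clock: 11.6
position: [0.5515, 0.1785, 0.0907]
ee_rot: [1.68, 2.653, 0.002]
wrist_force: [-5.0, -1.2, 18.5]
opening: 0.0139
finger_force: 50.0
```

Run:
```python
from h import *
s=env.get_state(); r=R.from_rotvec(s['ee_rot']).as_matrix(); print(s['position'],s['wrist_force'])
im,d=grab('wrist'); sc,ds=grab('scene')
Q=(pts('wrist',d,np.ones_like(d,bool))-s['position'])@r*1000
k=(abs(Q[:,1])<9)&(Q[:,0]>10)&(Q[:,0]<40)
q=Q[k&(Q[:,2]>-30)&(Q[:,2]<10)]; print('tab top z rel',np.percentile(q[:,2],[0,5,25,50]))
q=Q[k&(Q[:,0]>23)&(Q[:,2]>5)&(Q[:,2]<40)]; print('frame shoulder z rel',np.percentile(q[:,2],[1,5,25]))
for n in ['narrow_holder','wide_holder','small_bowl','wound_ball']:
    for o in env.outline_of(n,'scene')[:1]: P=pts('scene',ds,o['region']); print(n,np.percentile(P,[50],axis=0).round(3).tolist())
cv2.imwrite('pics/f.png',np.hstack([cv2.resize(im[130:330,205:365,::-1],(400,500)),cv2.resize(sc[110:270,250:390,::-1],(400,500))]))
```

```text
[0.55151458 0.17849208 0.09071958] [-5.01754229 -1.18875684 18.53321254]
tab top z rel [-29.79484017 -11.15421431 -10.21783687  -8.71719506]
frame shoulder z rel [12.45574644 12.91134872 13.80064476]
narrow_holder [[0.558, 0.155, 0.069]]
wide_holder [[0.467, -0.008, 0.061]]
small_bowl [[0.382, 0.144, 0.012]]
wound_ball [[0.259, 0.391, 0.044]]
```

View pics/f.png

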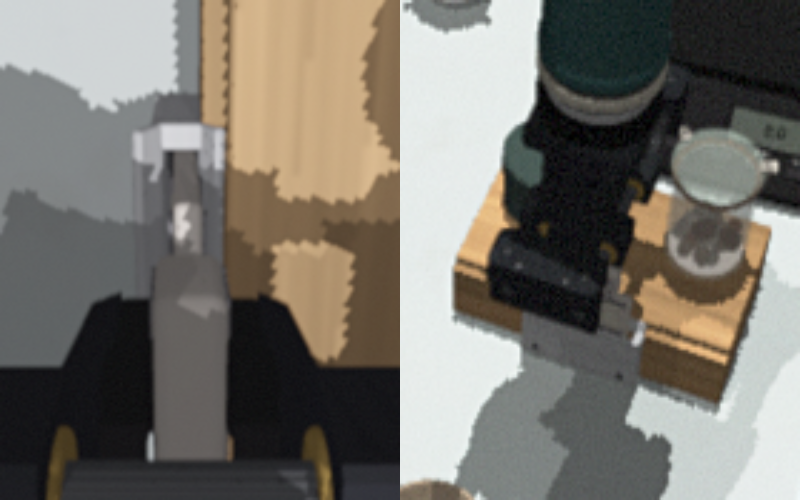

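The holder stands in the pocket behind the lip (left panel ~185,200). The tab top at z ≈ 0.102 m matches fully pressed, and the stop feels rigid (+8 N for 0.1 mm). One hold to check steadiness, then hand in.

Call:
jog_arm:
  plan:
    - {"travel": [0,0,0],"twist": [0,0,0],"jaw": 1}
    - {"travel": [0,0,0],"twist": [0,0,0],"jaw": 1}
    - {"travel": [0,0,0],"twist": [0,0,0],"jaw": 1}
    - {"travel": [0,0,0],"twist": [0,0,0],"jaw": 1}
    - {"travel": [0,0,0],"twist": [0,0,0],"jaw": 1}

```text
clock: 12.4
position: [0.5515, 0.1785, 0.0907]
ee_rot: [1.68, 2.653, 0.002]
wrist_force: [-4.1, -0.9, 18.3]
opening: 0.0135
finger_force: 50.0
```

```bash
python3 -c "
from rig import env
print(env.sign_off())"
```

```text
the job is handed in; nothing more can be done
None
```

I fitted the narrow label holder behind the riser's lip and handed the job in at about 12.4 s with the gripper still pressing it home at about 18 N. The measured height of its tab matches the strip fully pressed, the other holder and the bowl had not moved, and I did not re-check the tongs or compare the ball's position with a first look.

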